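# Hold a gel cassette down on the casting-stand gasket

### The job

Lift the wider of the two glass gel cassettes out of the wire drying rack and lower it, upright, between the two guide posts of the casting stand. Press it straight down on the stand's rubber gasket with a steady push of about 12 N (below 6 N it would leak, above 18 N is too hard on gasket and glass) and finish while still gripping and pressing it, because a colleague will then turn the cams that fasten it. Leave the narrow cassette and the other things on the bench where they are.

Things in the scene. Friction and masses are not known exactly. Their poses are not given: they have to be found in the camera images.
- wide_cassette: the wider gel cassette: two upright glass plates with a grey clamp bar along each side edge; 120 mm wide (its y), 100 mm high, about 0.3 kg, in either rack slot. Origin: centre of the glass's bottom edge; x through the plates, z up. Bars: 22 mm thick (x), 14 mm wide, z = 10 to 94 mm, outer faces at y = +-60 mm; each has two black thumbscrews standing out to x = -19 mm at z = 66 and 84 mm
- wide_top (a point): middle of the wide cassette's top edge, 100 mm above its origin, axes as the cassette's. The plates are 10 mm thick in all (x = -5 to +5 mm): tall back plate on the +x side up to this point, short front plate (-x side) 10 mm lower. Glass is free to be gripped across its thickness from above for y = -46 to 46 mm
- narrow_cassette: a narrower cassette of the same build, height and thickness, 90 mm wide overall, standing in the other slot of the rack; not to be used or moved
- drying_rack: white wire rack, fixed to the bench, 144 mm (x) by 148 mm (y), wire loops 48 mm high. Origin: centre of its underside. Two slots that run along its y, at x = -36 and +36 mm, each open upward between two loops 27 mm apart; the glass stands on rails 12 mm above the origin
- casting_stand: grey casting stand, fixed to the bench: base 78 mm (x) by 204 mm (y), two posts 75 mm high at its y ends, a black cam knob outside each. The posts are channels that take the cassette's clamp bars: clear space 124 mm along y, 25 mm along x, with flared mouths about 7 mm wider to each side at the top. Origin: centre of its underside; y from post to post, z up
- seat (a point): point of the stand midway between the posts, on the gasket's top face when nothing presses it (26 mm above the stand's origin); axes as the stand's. The bottom edge of the cassette's glass comes here. Either face of the cassette may look either way
- gasket (a joint): how far the gasket is pressed down (m): 0 free, 0.006 fully crushed. It is a springy black rubber strip, 92 mm by 16 mm, that gives straight down by 1 mm for each 4 N, so 12 N is 0.003; the cassette's own weight alone gives about 0.0007
- beaker_50: small glass beaker, 61 mm high, standing on the bench; leave it
- dropper_bottle: small amber dropper bottle, 102 mm high, standing on the bench; leave it
- marker: black-capped marker pen, 135 mm long, lying on the bench; leave it

How it is judged:
By the outcome, as a careful person would: the job done as asked, in the order asked, and still so for the second after the job is handed in, while the arm keeps its last pose, push and grip.
It also fails if it takes over 54 s, if anything falls off the work surface, if the arm or the gripper's body presses on something with over 40 N, if the wrist force passes 120 N, or if a joint passes its speed limit or range.

### The arm

A 6-joint arm with a two-finger parallel gripper is mounted at the origin on a cart in front of the work surface, level with it; the furniture and walls round the work are solid. World frame = base frame: x ahead of the robot, y to its left, z up, the work surface at z = 0. Lengths are in m, angles in degrees, forces in N, time in s.
With the tool pointing down it reaches from about 0.4 to 0.825 m from the base axis. Payload 7 kg.
Tool frame: the origin (TCP) lies midway between the tips of the shut fingers; the grasp point (between the pads) lies 19 mm behind it; z points along the fingers, y is the line along which they close (so a half turn about z gives the same grasp; the last joint's range is limited). The gripper opens to 88 mm and grips with 3 to 60 N. Pads are 19 mm wide; open, the fingers measure 130 mm over their backs; the gripper's body (78 mm by 193 mm) begins 47 mm behind the grasp point.
Start: joints at [-47.149, 20.546, 0.682, 0, -70.136, -16.507], TCP at [0.3, -0.605, 0.227] pointing down, gripper open.
Joint ranges: [-176.03, 176.03], [-82.01, 121.73], [-58.28, 71.71], [-173.87, 95.51], [-174.79, -0.11], [-173.66, 173.66]. Speed limits (degrees/s): [136.94, 136.94, 172.46, 180, 180, 180].

### API

Orientations are given as [roll, pitch, yaw] about the fixed x, y, z axes, in that order (R = Rz(yaw) Ry(pitch) Rx(roll)).
In Python, from plant import ctrl gives the robot as it stands. The module is installed in compiled form; this text tells all that it offers.
- The arm moves only by the tool send_rows, never from a script. Its argument "plan" is a list that holds one entry, the list of rows, each a list of 6 numbers: the shift along the tool's x, y, z in cm, then the turn, a rotation vector about the tool's x, y, z in degrees. A call has 1 to 8 rows; each row is the pose to reach, as a shift and turn from the pose commanded when the call began, along the tool's axes at that moment; what a row does not reach only later rows make up. A row lasts 1/12 s, in which the tool goes at most 41.7 mm and 7.16 degrees, less where a joint would pass 70% of its speed; a pose out of reach is approached as far as the arm can. A call with a gripper value outside its range is refused whole. "fingers" is the opening, from 0 (shut) to 1 (fully open), set as the call begins (left out, the last holds). The fingers move at their own pace and stop on an object; the grip force is fixed at half the most. Time passes only in rows, so rows that repeat a pose let the fingers close. It gives the time, the measured TCP pose, the force, the opening and the grip force at its end, in the units of the state.
- ctrl.get_obs(): the state, without advancing time (a new reading comes with each control period).
- ctrl.snapshot(name): name is "scene" or "side" or "wrist"; returns a dict with "img" (400x640x3 uint8, red, green, blue), "K" (3x3 intrinsics, pixels), "pose" (4x4, takes a point from camera to world coordinates). Camera axes: x right, y down, z forward; pixel columns grow to the right and rows downward; lengths in m; the calibration is good to about 2 mm. A picture is of the moment at which its call begins. There is no depth.
- ctrl.close_job(): hands the job in; it is judged then, once.
The state is a dict: "clock": time; "joint_pos": joint angles; "qvel": joint speeds; "tau": joint torques, N m; "tool_pos": TCP position; "orientation": TCP orientation; "force": force on the tool from outside, world axes, zero at the start; "moment": the same for the moment, N m; "opening": finger opening in m; "gripper_force": force on a finger pad.
Only numpy, scipy, OpenCV 4.12 (cv2) and the standard library are available. Lean on these libraries where they do the work, as an engineer would, in place of code of your own. Each camera call takes 0.05 s, during which the arm holds its last target. There are 200 camera calls.

## Working session

There is one attempt and no reset: what is moved stays moved. The work goes in short steps, Python scripts to look and compute and a tool call to move; the robot and the scene stay as the last step left them, time stands still between calls to the robot, and variables do not carry over. Pictures are saved under pics/ and viewed, at most 10 in all, crops included, and the job is handed in when it is done.

Besides the shell and the picture viewer there is one more tool, called after "Call:" in YAML: its name, and indented under it one key for each argument. send_rows: Moves the arm, as the interface text tells. Its arguments: {"type":"object","properties":{"plan":{"type":"array","items":{"type":"array","items":{"type":"array","items":{"type":"number"}}}},"fingers":{"type":"number"}},"required":["plan"]}

```bash
mkdir -p pics; cat > h.py <<'E'
import numpy as np, cv2
from plant import ctrl
def snap(n,f):
    s=ctrl.snapshot(n); cv2.imwrite('pics/'+f+'.png',s['img'][:,:,::-1]); np.savez('pics/'+f+'.npz',**s); return s
def ray(s,u,v):
    K,P=np.array(s['K']),np.array(s['pose']); d=P[:3,:3]@np.linalg.inv(K)@[u,v,1.]; return P[:3,3],d/np.linalg.norm(d)
def onz(s,u,v,z):
    o,d=ray(s,u,v); return o+d*(z-o[2])/d[2]
def tri(rs):
    A=np.zeros((3,3));b=np.zeros(3)
    for o,d in rs:
        M=np.eye(3)-np.outer(d,d);A+=M;b+=M@o
    p=np.linalg.solve(A,b); return p,[np.linalg.norm((np.eye(3)-np.outer(d,d))@(p-o)) for o,d in rs]
def proj(s,p):
    P=np.array(s['pose']); c=P[:3,:3].T@(np.array(p)-P[:3,3]); q=np.array(s['K'])@c; return q[:2]/q[2]
E
python3 - <<'E'
from h import *
np.set_printoptions(precision=3,suppress=True)
for n in('scene','side','wrist'):
    s=snap(n,n+'0'); print(n,np.array(s['pose']),s['K'][0])
print(ctrl.get_obs())
E
```

```text
scene [[-0.838 -0.419  0.35   0.148]
 [-0.546  0.642 -0.538  0.664]
 [ 0.001 -0.642 -0.767  1.049]
 [ 0.     0.     0.     1.   ]] [497.26    0.    321.745]
side [[ 0.906 -0.23   0.355  0.051]
 [-0.423 -0.461  0.78  -1.086]
 [-0.016 -0.857 -0.515  0.825]
 [ 0.     0.     0.     1.   ]] [518.553   0.    320.545]
wrist [[-0.443  0.87   0.218  0.241]
 [ 0.896  0.429  0.111 -0.634]
 [ 0.003  0.244 -0.97   0.385]
 [ 0.     0.     0.     1.   ]] [324.915   0.    321.882]
{'clock': 0.15, 'joint_pos': array([-47.149,  20.582,   0.647,  -0.013, -70.136, -16.509]), 'qvel': array([ 0.083, -0.148,  0.186,  0.066,  0.024, -0.059]), 'tau': array([ -0.002, -58.328,  29.329,   7.001,   0.009,  -0.   ]), 'tool_pos': array([ 0.299, -0.605,  0.226]), 'orientation': array([ 179.928,   -0.008, -153.662]), 'force': array([-0.76 ,  1.166, -0.345]), 'moment': array([-0.046,  0.018, -0.021]), 'gripper_force': 0.0, 'opening': 0.08773819654018228}
```

View pics/scene0.png

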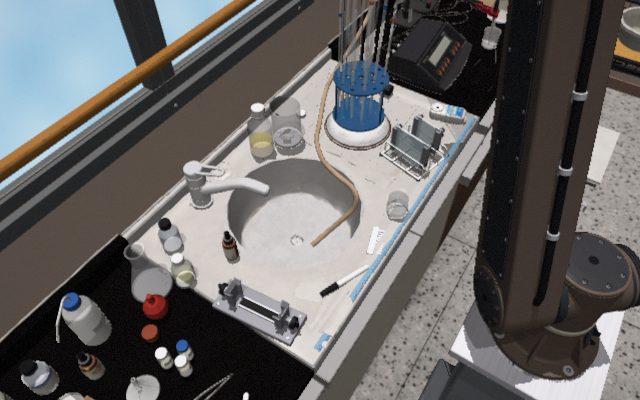

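View pics/side0.png

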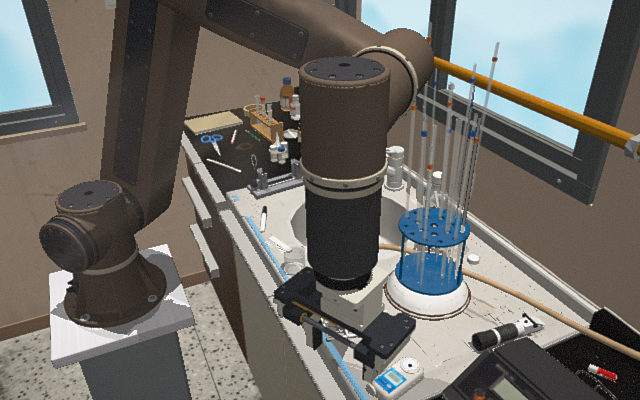

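The scene view shows the rack at about (413,150), with two cassettes in it, and the stand at about (258,308). The arm hides the rack in the side view. Next I'll view the wrist image and an enlarged crop of the rack.

```bash
python3 - <<'E'
from h import *
np.set_printoptions(precision=3,suppress=True)
s=np.load('pics/scene0.npz')
i=cv2.imread('pics/scene0.png'); 
a=cv2.resize(i[100:190,365:465],(500,450),interpolation=cv2.INTER_CUBIC)
b=cv2.resize(i[270:350,205:315],(550,400)[:2],interpolation=cv2.INTER_CUBIC)
w=cv2.imread('pics/wrist0.png')
cv2.imwrite('pics/c1.png',np.hstack([cv2.resize(a,(400,360)),cv2.resize(b,(400,360))]))
for u,v in((413,160),(258,315)): print(onz(s,u,v,0.01))
E
```

```text
[ 0.46  -0.293  0.01 ]
[0.538 0.326 0.01 ]
```

View pics/wrist0.png

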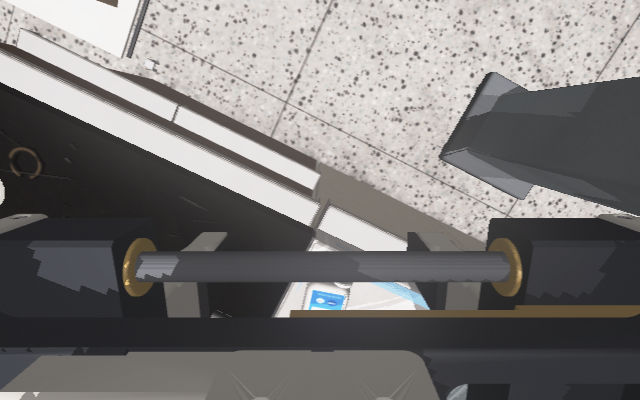

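View pics/c1.png

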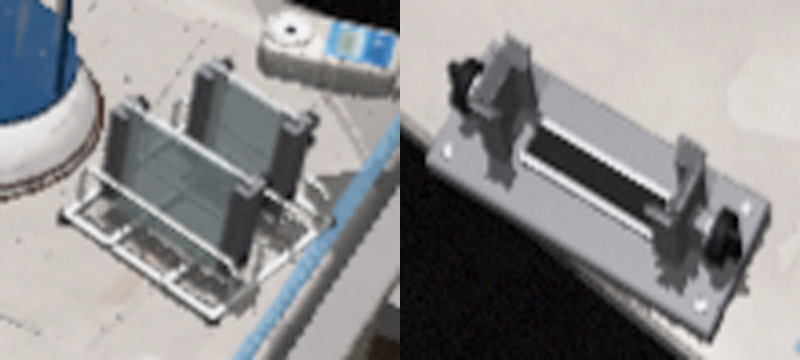

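The crop shows the wide cassette in the slot nearer the scene camera, with its screws facing away from that camera. Next: rough poses from the corner pixels.

```bash
python3 - <<'E'
from h import *
np.set_printoptions(precision=3,suppress=True)
s=np.load('pics/scene0.npz')
def seg(n,a,b,z):
    A,B=onz(s,*a,z),onz(s,*b,z);d=B-A;print(n,A,B,(A+B)/2,np.linalg.norm(d),np.degrees(np.arctan2(d[1],d[0])))
seg('top',(395,125),(430.5,147),.112)
seg('rackfront',(381,154),(418,179.5),.0); seg('rackside',(418,179.5),(447.5,155.5),0)
seg('standlong',(213,306.7),(291.6,345.6),.01);seg('standshort',(291.6,345.6),(306.8,315.6),.01)
E
```

```text
top [ 0.529 -0.29   0.112] [ 0.411 -0.266  0.112] [ 0.47  -0.278  0.112] 0.12026696249606049 168.52813034398244
rackfront [ 0.552 -0.272  0.   ] [ 0.418 -0.243  0.   ] [ 0.485 -0.258  0.   ] 0.13706437818242354 167.3905658281385
rackside [ 0.418 -0.243  0.   ] [ 0.387 -0.373  0.   ] [ 0.402 -0.308  0.   ] 0.1340560222339377 -103.39074284075555
standlong [0.636 0.366 0.01 ] [0.434 0.342 0.01 ] [0.535 0.354 0.01 ] 0.20327027818477722 -173.41514524536933
standshort [0.434 0.342 0.01 ] [0.446 0.267 0.01 ] [0.44  0.305 0.01 ] 0.07600920410002875 -81.25922319004272
```

```bash
python3 - <<'E'
from h import *
np.set_printoptions(precision=3,suppress=True)
s=np.load('pics/scene0.npz');t=np.load('pics/side0.npz')
print(onz(s,358,128,0.03),onz(t,427,293,.03))
print(tri([ray(s,362,78),ray(t,434,228)]))
a=np.array(ctrl.get_obs()['tool_pos']); y=np.radians(-153.66)
R=np.array([[np.cos(y),np.sin(y)],[np.sin(y),-np.cos(y)]])
for p in((.36,-.35),(.47,0.),(.62,.29)):
  print(p,R.T@(np.array(p)-a[:2])*100)
E
```

```text
[ 0.649 -0.302  0.03 ] [ 0.65  -0.354  0.03 ]
(array([ 0.665, -0.331,  0.19 ]), [np.float64(0.002212005629270778), np.float64(0.0022120056292710025)])
(0.36, -0.35) [-16.732  20.125]
(0.47, 0.0) [-42.119  46.61 ]
(0.62, 0.29) [-68.429  65.944]
```

Call:
send_rows:
  plan:
    - [[-4,4.4,-3,0,0,3],[-8,8.8,-5,0,0,6],[-12,13.2,-5,0,0,9],[-14.5,16,-5,0,0,12],[-17,19,-5,0,0,15],[-19,21,-5,0,0,18],[-21,23.3,-5,0,0,19.7],[-21,23.3,-5,0,0,19.7]]

```text
clock: 0.82
tool_pos: [0.3844, -0.3003, 0.2768]
orientation: [180.0, 0.0, -173.4]
force: [0.7, 0.2, -0.5]
opening: 0.0882
gripper_force: 0.0
```

```bash
python3 - <<'E'
from h import *
o=ctrl.get_obs();a=o['tool_pos'];print(a,o['orientation'],o['joint_pos'])
y=np.radians(o['orientation'][2])
R=np.array([[np.cos(y),np.sin(y)],[np.sin(y),-np.cos(y)]])
for p in((.47,0.),(.63,.31)):
  print(p,R.T@(np.array(p)-a[:2])*100)
E
```

```text
[ 0.38437095 -0.30026396  0.27680302] [ 1.79989921e+02  4.92743444e-02 -1.73441671e+02] [-1.48634977e+01  7.69467242e-01 -1.75101357e+01 -2.88417331e-02
 -7.16782102e+01 -6.85691127e+01]
(0.47, 0.0) [-11.93632431  28.85189682]
(0.63, 0.31) [-31.37227575  57.82160153]
```

Call:
send_rows:
  plan:
    - [[-1.5,3.7,0,0,0,0],[-3,7.4,0,0,0,0],[-4.5,11,0,0,0,0],[-6,14.6,0,0,0,0],[-7.5,18.2,0,0,0,0],[-9,21.8,0,0,0,0],[-10.5,25.4,0,0,0,0],[-12,28.9,0,0,0,0]]

```text
clock: 1.48
tool_pos: [0.4699, 0.0001, 0.2768]
orientation: [180.0, 0.0, -173.3]
force: [1.5, -1.8, 0.0]
opening: 0.0879
gripper_force: 0.0
```

Call:
send_rows:
  plan:
    - [[-2.4,3.4,0,0,0,0],[-4.8,6.9,0,0,0,0],[-7.2,10.3,0,0,0,0],[-9.6,13.7,0,0,0,0],[-12,17.2,0,0,0,0],[-14.4,20.6,0,0,0,0],[-16.8,24,0,0,0,0],[-19.2,27.5,0,0,0,0]]

```text
clock: 2.15
tool_pos: [0.6285, 0.2934, 0.2762]
orientation: [-180.0, -0.0, -173.3]
force: [1.5, -0.3, -0.3]
opening: 0.0878
gripper_force: 0.0
```

```bash
python3 - <<'E'
from h import *
o=ctrl.get_obs();print(o['tool_pos'],o['orientation'],o['clock'])
s=snap('side','side1');w=snap('wrist','wrist1')
p=proj(s,[.47,-.29,.06]).astype(int);print(p)
i=cv2.imread('pics/side1.png');x0,y0=p[0]-64,p[1]-60
a=cv2.resize(i[y0:y0+120,x0:x0+128],(640,600),interpolation=cv2.INTER_CUBIC);print(x0,y0)
cv2.imwrite('pics/c2.png',a)
E
```

```text
[0.62848217 0.29339097 0.27617883] [-1.79990682e+02 -2.54354459e-02 -1.73345615e+02] 2.15
[344 289]
280 229
```

View pics/c2.png

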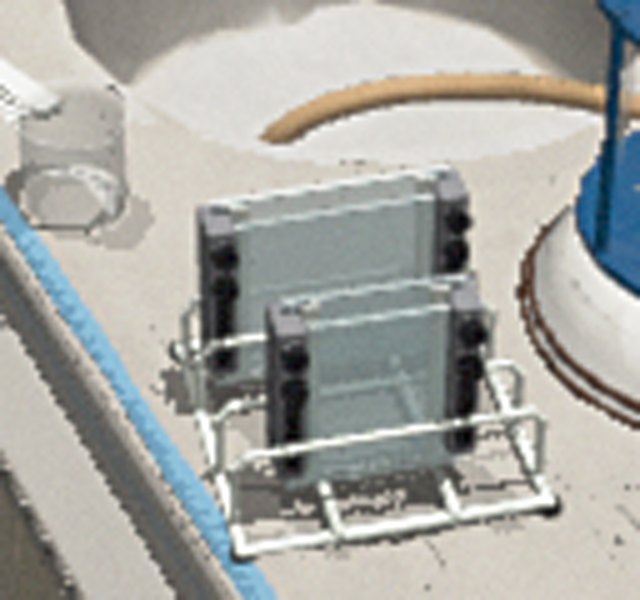

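View pics/wrist1.png

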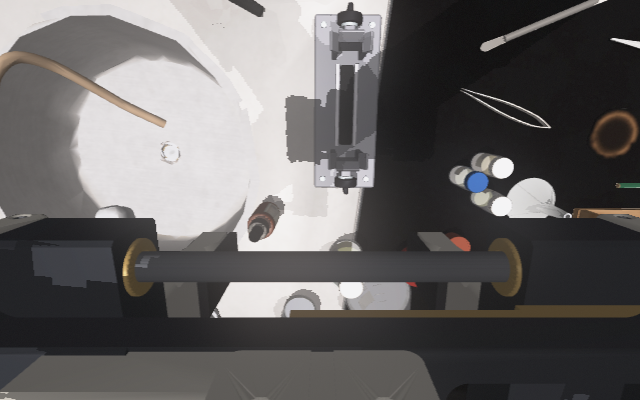

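The side crop shows the wide cassette behind, with its top edge at about (200–455, 170–215) in the crop and its screws towards −y. The wrist view shows the stand from above, with its base at columns 315–377 and rows 14–187 and the gasket at about (346,105). I'll take a second wrist view for parallax.

Call:
send_rows:
  plan:
    - [[0.7,3,0,0,0,0],[1.4,6,0,0,0,0],[2,9,0,0,0,0],[2,9,0,0,0,0],[2,9,0,0,0,0]]

```text
clock: 2.67
tool_pos: [0.5968, 0.38, 0.2757]
orientation: [-180.0, -0.1, -173.2]
force: [1.5, -0.5, -1.4]
opening: 0.0875
gripper_force: 0.0
```

```bash
cat > st.py <<'E'
from h import *
np.set_printoptions(precision=4,suppress=True)
def feats(f):
    s=np.load(f'pics/{f}.npz');i=s['img'];h=cv2.cvtColor(i,cv2.COLOR_RGB2HSV)
    out={}
    c=proj(s,[.543,.317,.026]); print(f,'pred',c)
    m=(i.max(2)<60).astype(np.uint8); m[215:]=0
    n,l,st,ce=cv2.connectedComponentsWithStats(m)
    for k in range(1,n):
        if 30<st[k][4]<4000 and np.hypot(*(ce[k]-c))<110: print('dark',st[k],ce[k])
    # glue mask purple-grey
    g=((h[:,:,0]>110)&(h[:,:,0]<150)&(h[:,:,1]>10)&(h[:,:,2]>90)).astype(np.uint8); g[215:]=0
    n,l,st,ce=cv2.connectedComponentsWithStats(g)
    k=1+np.argmax(st[1:,4]); print('grey',st[k],cv2.minAreaRect(np.argwhere(l==k)[:,::-1].astype(np.float32)))
    return s
if __name__=='__main__':
    snap('wrist','wrist2'); feats('wrist1');feats('wrist2')
    a,b=[cv2.imread(f'pics/wrist{k}.png')[5:200] for k in(1,2)]
    s=np.load('pics/wrist2.npz');x=int(proj(s,[.543,.317,.026])[0]);print('x0',x-55)
    cv2.imwrite('pics/c3.png',np.hstack([cv2.resize(a[:,290:400],None,fx=3,fy=3,interpolation=2),cv2.resize(b[:,x-55:x+55],None,fx=3,fy=3,interpolation=2)]))
E
python3 st.py
```

```text
wrist1 pred [345.4441 102.3949]
dark [340  77  13  67 681] [346.2746 114.5683]
grey [358  78  19  26 186] ((367.5, 91.00000762939453), (10.60660171508789, 30.405588150024414), 45.0)
wrist2 pred [275.7544 123.4882]
grey [289 134  18  21 100] ((297.7486572265625, 143.7762451171875), (24.900354385375977, 6.169341087341309), 48.012786865234375)
x0 220
```

View pics/c3.png

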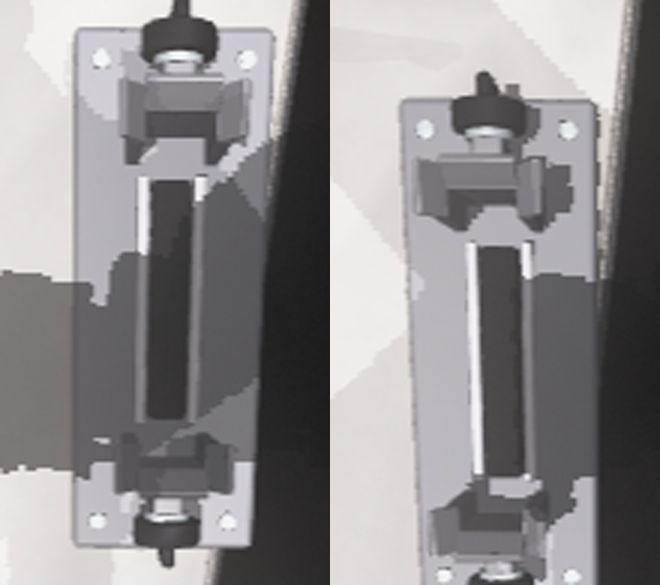

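The crops show the gasket corners and the four base screws in both views. I'll triangulate those, and the cassette's top corners from the scene and side views.

```bash
python3 - <<'E'
from h import *
np.set_printoptions(precision=4,suppress=True)
a=np.load('pics/wrist1.npz');b=np.load('pics/wrist2.npz')
A=lambda X,Y:(290+(X-1)/3,5+(Y-1)/3)
B=lambda X,Y:(220+(X-331)/3,5+(Y-1)/3)
G=[((150,180),(476,246)),((191,180),(525,246)),((147,419),(484,476)),((188,419),(526,476))]
S=[((101,59),(425,129)),((246,58),(568,129)),((97,521),(444,576)),((228,521),(571,576))]
for n,L in(('gasket',G),('screws',S)):
    P=[]
    for p,q in L:
        x,r=tri([ray(a,*A(*p)),ray(b,*B(*q))]);P.append(x);print(n,x,r[0])
    P=np.array(P);print(P.mean(0),np.degrees(np.arctan2(*((P[0]+P[1]-P[2]-P[3])[[1,0]]))),np.linalg.norm((P[0]+P[1]-P[2]-P[3])/2))
    z=.026 if n=='gasket' else .012
    for f,F,k in((a,A,0),(b,B,1)):
        Q=np.array([onz(f,*F(*l[k]),z) for l in L]);d=(Q[0]+Q[1]-Q[2]-Q[3])/2;print(' z-fixed',Q.mean(0),np.degrees(np.arctan2(d[1],d[0])),np.linalg.norm(d))
s=np.load('pics/scene0.npz');t=np.load('pics/side1.npz')
S1=lambda X,Y:(365+X/4,100+Y/4); T=lambda X,Y:(280+X/5,229+Y/5)
# cassette bar tops outer corners; approx bar top centers
for n,p,q in(('far bar top',(133,103),(447,183)),('near bar top',(252,184),(216,215)),('foot far+y',(65,217),(0,0)),):
    if q[0]: print(n,tri([ray(s,*S1(*p)),ray(t,*T(*q))]))
E
```

```text
gasket [0.5016 0.3046 0.0248] 0.00022730624624148896
gasket [0.4976 0.3218 0.0085] 0.0002792511039027018
gasket [0.5928 0.3152 0.0259] 0.0004066365661437308
gasket [0.5911 0.3324 0.0224] 0.0003022159028475313
[0.5458 0.3185 0.0204] -173.4440867708807 0.09323810445910018
 z-fixed [0.5466 0.3181 0.026 ] -172.97100405355283 0.0917243937960434
 z-fixed [0.5458 0.3191 0.026 ] -174.026080726314 0.09144939377874114
screws [0.4601 0.2804 0.0195] 0.00013909856347620473
screws [0.453  0.3359 0.018 ] 8.678156191110611e-05
screws [0.6391 0.3001 0.0188] 0.00011340875317356815
screws [0.632  0.3555 0.0217] 3.3670684997506465e-05
[0.5461 0.318  0.0195] -173.73040926166547 0.18006412801327432
 z-fixed [0.5458 0.3185 0.012 ] -173.65852040804262 0.18317396910555148
 z-fixed [0.5465 0.3171 0.012 ] -173.73703102025198 0.18344753376312892
far bar top (array([ 0.5246, -0.2963,  0.1101]), [np.float64(0.0031183260063357334), np.float64(0.0031183260063358306)])
near bar top (array([ 0.4228, -0.2704,  0.1093]), [np.float64(0.0033656448438834042), np.float64(0.003365644843883482)])
```

Call:
send_rows:
  plan:
    - [[1.3,-3.4,0,0,0,-5],[2.5,-7,0,0,0,-10],[3.8,-10.6,0,0,0,-15],[5,-14.2,0,0,0,-20],[6.3,-17.6,0,0,0,-25],[7.5,-21,0,0,0,-30],[8.8,-24.5,0,0,0,-35],[10,-28,0,0,0,-41]]

```text
clock: 3.38
tool_pos: [0.5297, 0.0861, 0.2769]
orientation: [-180.0, 0.0, -132.2]
force: [0.9, -0.6, -0.8]
opening: 0.0876
gripper_force: 0.0
```

```bash
cat >> h.py <<'E'
from scipy.spatial.transform import Rotation as Ro
def goto(p,yaw,o=None):
    o=o or ctrl.get_obs(); R0=Ro.from_euler('xyz',o['orientation'],degrees=True); R1=Ro.from_euler('xyz',[180,0,yaw],degrees=True)
    t=R0.inv().apply(np.array(p)-o['tool_pos'])*100; r=np.degrees((R0.inv()*R1).as_rotvec())
    print(np.round(t,2),np.round(r,2),'j',np.round(o['joint_pos'],1),'F',np.round(o['force'],1),'clk',o['clock'],'pos',np.round(o['tool_pos'],4),np.round(o['orientation'],2))
E
python3 -c "
from h import *
goto([.47,-.15,.22],-90)"
```

```text
[ 21.51 -11.43   5.68] [-3.000e-02  3.000e-02 -4.219e+01] j [ 30.2   5.7 -12.2   0.  -72.1 -72.4] F [ 0.9 -0.6 -0.8] clk 3.3833 pos [0.5297 0.0861 0.2769] [-1.7999e+02  4.0000e-02 -1.3219e+02]
```

Call:
send_rows:
  plan:
    - [[3,-1.6,0.8,0,0,-6],[6,-3.2,1.6,0,0,-12],[9,-4.8,2.4,0,0,-18],[12,-6.4,3.2,0,0,-24],[15,-8,4,0,0,-30],[18,-9.6,4.8,0,0,-36],[21.5,-11.4,5.7,0,0,-42.2],[21.5,-11.4,5.7,0,0,-42.2]]

```text
clock: 4.05
tool_pos: [0.4666, -0.1517, 0.2182]
orientation: [179.8, -0.0, -89.9]
force: [0.4, 0.5, -0.4]
opening: 0.0876
gripper_force: 0.0
```

```bash
python3 - <<'E'
from h import *
s=snap('wrist','wrist3'); goto([.47,-.15,.22],-90)
print([proj(s,p).round(1) for p in([.473,-.281,.112],[.473-.058,-.281+.013,.112],[.473+.058,-.281-.013,.112])])
i=cv2.imread('pics/wrist3.png')[0:220,200:440]; cv2.imwrite('pics/c4.png',cv2.resize(i,(640,587),interpolation=cv2.INTER_CUBIC))
E
```

```text
[-0.03 -0.23 -0.12] [ 0.09 -0.01 -0.34] j [  5.2   3.4 -22.5  -0.  -64.2  -5.5] F [0.1 0.8 0.1] clk 4.1 pos [ 0.4677 -0.1502  0.2188] [ 1.7991e+02 -1.0000e-02 -9.0340e+01]
[array([313.6,  30.5]), array([390.7,  49.7]), array([234.3,  10.8])]
```

View pics/c4.png

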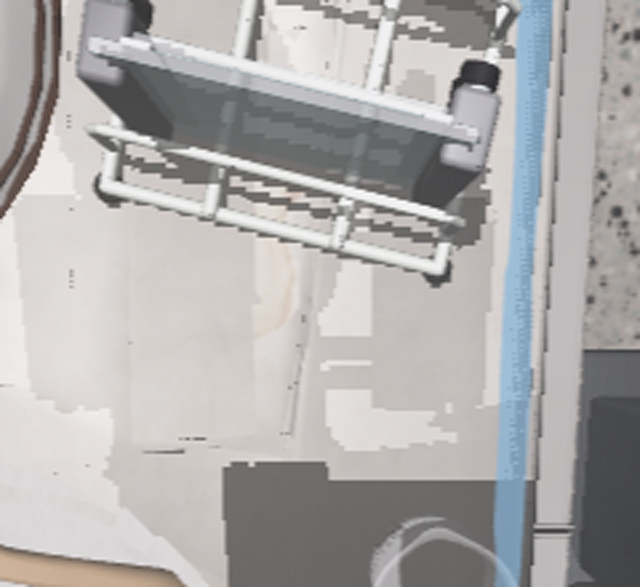

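The wrist view shows the rack from above. In the crop, the bar tops are centred near (105,37) and (473,127), and the bright top edge of the glass runs from (92,45) to (478,137). I'll take a second view from closer and find the bar tops by colour.

Call:
send_rows:
  plan:
    - [[2,0,0,0,0,0],[4,0,0,0,0,0],[5,0,0,0,0,0],[5,0,0,0,0,0],[5,0,0,0,0,0]]

```text
clock: 4.52
tool_pos: [0.4699, -0.197, 0.2196]
orientation: [-180.0, 0.0, -90.3]
force: [0.8, -0.3, 0.1]
opening: 0.0876
gripper_force: 0.0
```

```bash
python3 - <<'E'
from h import *
np.set_printoptions(precision=4,suppress=True)
snap('wrist','wrist4')
a=np.load('pics/wrist3.npz');b=np.load('pics/wrist4.npz')
C=[(200+X/2.667,Y/2.667) for X,Y in((105,37),(473,127))]
P=np.array([onz(a,*c,.106) for c in C]);d=P[0]-P[1];print('fixed',P,P.mean(0),np.linalg.norm(d),np.degrees(np.arctan2(d[1],d[0])))
for f in('wrist3','wrist4'):
    s=np.load(f'pics/{f}.npz');h=cv2.cvtColor(s['img'],cv2.COLOR_RGB2HSV)
    for p,c in zip(P,C):
        u,v=proj(s,p).round().astype(int); print(f,u,v,'hsv',h[v,u],h[v+3,u-2])
    m=((h[:,:,0]>112)&(h[:,:,0]<140)&(h[:,:,1]>12)&(h[:,:,2]>120)).astype(np.uint8);m[215:]=0
    n,l,st,ce=cv2.connectedComponentsWithStats(m)
    for k in range(1,n):
        if st[k][4]>60: print(st[k],ce[k])
i=cv2.imread('pics/wrist4.png'); u,v=proj(b,P.mean(0)).astype(int); x0,y0=u-110,max(v-75,0);print(x0,y0)
cv2.imwrite('pics/c5.png',cv2.resize(i[y0:y0+150,x0:x0+220],None,fx=3.6,fy=3.6,interpolation=cv2.INTER_CUBIC))
E
```

```text
fixed [[ 0.5287 -0.2937  0.106 ]
 [ 0.4242 -0.2706  0.106 ]] [ 0.4764 -0.2821  0.106 ] 0.10710733194834178 -12.470711912157421
wrist3 239 14 hsv [120   9 170] [135   7 208]
wrist3 377 48 hsv [114   6 229] [126   7 194]
wrist4 247 79 hsv [130   8 191] [135   5 215]
wrist4 378 108 hsv [130   9 175] [135   5 219]
203 18
```

View pics/c5.png

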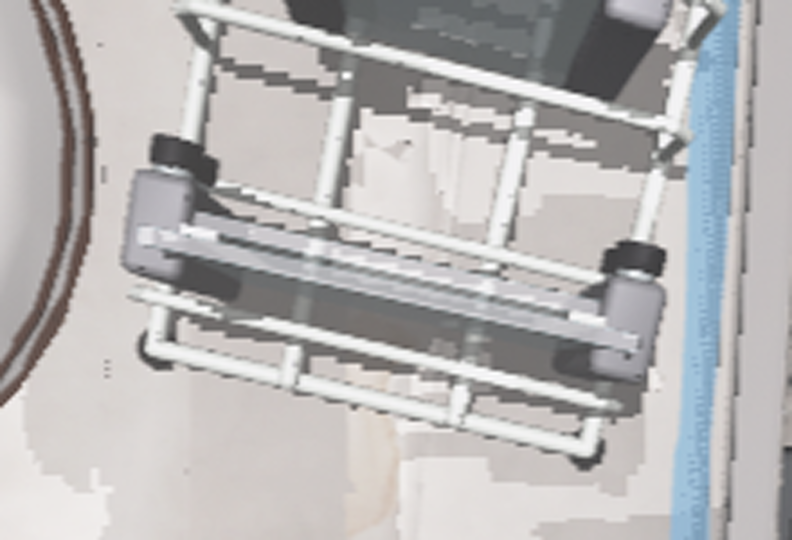

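The crop shows the whole wide cassette, with bar-top centres at (159,223) and (628,327). I'll triangulate them against the earlier wrist view.

```bash
python3 - <<'E'
from h import *
np.set_printoptions(precision=4,suppress=True)
a=np.load('pics/wrist3.npz');b=np.load('pics/wrist4.npz')
C=[(200+X/2.667,Y/2.667) for X,Y in((105,37),(473,127))]
D=[(203+X/3.6,18+Y/3.6) for X,Y in((159,223),(628,327))]
for c,d in zip(C,D): print(tri([ray(a,*c),ray(b,*d)]))
P=np.array([onz(b,*c,.106) for c in D]);d=P[0]-P[1];print('fixed',P,P.mean(0),np.linalg.norm(d),np.degrees(np.arctan2(d[1],d[0])))
goto([.4755,-.2815,.22],168)
E
```

```text
(array([ 0.5276, -0.2923,  0.111 ]), [np.float64(1.1423454378067375e-06), np.float64(1.1423454380325446e-06)])
(array([ 0.4248, -0.2703,  0.1075]), [np.float64(0.00039513223195861613), np.float64(0.0003951322319585985)])
fixed [[ 0.5287 -0.2928  0.106 ]
 [ 0.4249 -0.2703  0.106 ]] [ 0.4768 -0.2816  0.106 ] 0.10616248122971253 -12.264734330344922
[ 8.49 -0.59 -0.04] [  0.     0.01 101.77] j [ -0.6   5.1 -20.5  -0.  -64.4   0.4] F [-0.2  0.6 -0.5] clk 4.5667 pos [ 0.4699 -0.1965  0.2196] [-179.99    0.01  -90.23]
```

Call:
send_rows:
  plan:
    - [[1,-0.1,0,0,0,7],[2,-0.2,0,0,0,14],[3,-0.3,0,0,0,21],[4,-0.4,0,0,0,28],[5,-0.5,0,0,0,35],[6.5,-0.6,0,0,0,42],[7.5,-0.7,0,0,0,49],[8.5,-0.7,0,0,0,56]]
  fingers: 0.5

```text
clock: 5.23
tool_pos: [0.4772, -0.2814, 0.2197]
orientation: [-180.0, 0.0, -146.5]
force: [0.6, -0.0, -0.3]
opening: 0.0448
gripper_force: 0.0
```

Call:
send_rows:
  plan:
    - [[0,0,0,0,0,7],[0,0,0,0,0,14],[0,0,0,0,0,21],[0,0,0,0,0,28],[0,0,0,0,0,35],[0,0,0,0,0,42],[0,0,0,0,0,46.1],[0,0,0,0,0,46.1]]

```text
clock: 5.9
tool_pos: [0.4771, -0.2808, 0.2197]
orientation: [180.0, 0.0, 167.6]
force: [0.6, 0.3, -1.0]
opening: 0.0441
gripper_force: 0.0
```

```bash
python3 -c "
from h import *
goto([.4767,-.2817,.068],167.65); print(ctrl.get_obs()['opening'])"
```

```text
[ 0.02 -0.1  15.17] [ 0.01  0.01 -0.05] j [-10.2   9.4 -15.4  -0.  -65.2 -92.2] F [ 0.6  0.3 -1. ] clk 5.9 pos [ 0.4771 -0.2808  0.2197] [1.7999e+02 1.0000e-02 1.6760e+02]
0.04405141173283913
```

Call:
send_rows:
  plan:
    - [[0,-0.1,3,0,0,0],[0,-0.1,6,0,0,0],[0,-0.1,9,0,0,0],[0,-0.1,11,0,0,0],[0,-0.1,12.5,0,0,0],[0,-0.1,14,0,0,0],[0,-0.1,15.2,0,0,0],[0,-0.1,15.2,0,0,0]]

```text
clock: 6.57
tool_pos: [0.4752, -0.2816, 0.0652]
orientation: [180.0, -0.2, 167.9]
force: [-0.6, -0.5, -0.2]
opening: 0.044
gripper_force: 0.0
```

Call:
send_rows:
  plan:
    - [[0,0,0,0,0,0],[0,0,0,0,0,0],[0,0,0,0,0,0],[0,0,0,0,0,0],[0,0,0,0,0,0],[0,0,0,0,0,0],[0,0,0,0,0,0],[0,0,0,0,0,0]]
  fingers: 0

```text
clock: 7.23
tool_pos: [0.4768, -0.2827, 0.068]
orientation: [180.0, 0.0, 167.7]
force: [-0.0, 1.3, 4.1]
opening: 0.0101
gripper_force: 30.0
```

Call:
send_rows:
  plan:
    - [[0,0,-0.7,0,0,0],[0,0,-1.5,0,0,0],[0,0,-3,0,0,0],[0,0,-5,0,0,0],[0,0,-8,0,0,0],[0,0,-11,0,0,0],[0,0,-14,0,0,0],[0,0,-17,0,0,0]]

```text
clock: 7.9
tool_pos: [0.476, -0.2827, 0.2396]
orientation: [180.0, -0.0, 167.7]
force: [0.4, -0.9, -2.8]
opening: 0.0096
gripper_force: 30.0
```

```bash
python3 -c "
from h import *
goto([.5,0.05,.245],178);print(ctrl.get_obs()['opening'])"
```

```text
[ 4.72 33.02 -0.54] [  0.    -0.   -10.26] j [-10.4   8.6 -13.7  -0.  -67.7 -91.8] F [ 0.4 -0.9 -2.8] clk 7.9 pos [ 0.476  -0.2827  0.2396] [180.    -0.   167.74]
0.009625209937483966
```

Call:
send_rows:
  plan:
    - [[0.3,2,0,0,0,-1],[0.8,6,0,0,0,-2],[1.4,10,0,0,0,-4],[2.1,14.5,0,0,0,-5],[2.8,19.5,0,0,0,-6],[3.6,24.5,0,0,0,-8],[4.3,29.5,0,0,0,-9],[4.7,33,0,0,0,-10.3]]

```text
clock: 8.57
tool_pos: [0.4979, 0.0276, 0.2384]
orientation: [180.0, 0.0, 178.1]
force: [1.3, -0.6, -2.3]
opening: 0.0098
gripper_force: 30.0
```

```bash
python3 -c "
from h import *
goto([.546,0.318,.22],186.4)"
```

```text
[-3.84 29.19  1.85] [ 0.02  0.04 -8.31] j [  25.8    3.2  -20.    -0.   -66.7 -117.7] F [ 1.3 -0.6 -2.3] clk 8.5667 pos [0.4979 0.0276 0.2384] [1.7998e+02 4.0000e-02 1.7809e+02]
```

Call:
send_rows:
  plan:
    - [[-0.5,4,0,0,0,-1],[-1,8,0,0,0,-3],[-1.8,12.5,0,0,0,-4.5],[-2.5,17,0,0,0,-6],[-3.2,21.5,0,0,0,-7],[-3.6,25,0,0,0,-8],[-3.8,26.5,0,0,0,-8.3],[-3.8,26.8,0,0,0,-8.3]]

```text
clock: 9.23
tool_pos: [0.5459, 0.296, 0.2369]
orientation: [-180.0, -0.0, -173.5]
force: [0.3, -0.1, -2.4]
opening: 0.0098
gripper_force: 30.0
```

Call:
send_rows:
  plan:
    - [[0,0,0,0,0,0],[0,0,0,0,0,0],[0,0,0,0,0,0],[0,0,0,0,0,0]]

```text
clock: 9.57
tool_pos: [0.5457, 0.2911, 0.2381]
orientation: [180.0, 0.0, -173.7]
force: [-0.6, -0.4, -1.3]
opening: 0.0099
gripper_force: 30.0
```

```bash
python3 - <<'E'
from h import *
goto([.546,0.318,.2],186.4);print(ctrl.get_obs()['moment'])
s=snap('scene','scene2');t=snap('side','side2');w=snap('wrist','wrist5')
def crop(s,p,w,h,f):
    u,v=proj(s,p).astype(int);x,y=max(u-w//2,0),max(v-h//2,0);print(x,y);return cv2.resize(s['img'][y:y+h,x:x+w,::-1],None,fx=f,fy=f,interpolation=cv2.INTER_CUBIC)
a=crop(s,[.546,.318,.12],100,130,4);b=crop(t,[.546,.318,.12],100,130,4)
cv2.imwrite('pics/c6.png',np.hstack([a,b]))
E
```

```text
[-0.32  2.67  3.81] [ 0.01  0.02 -0.12] j [  46.1   14.9   -5.9    0.   -69.2 -129.9] F [-0.6 -0.4 -1.3] clk 9.5667 pos [0.5457 0.2911 0.2381] [ 1.7999e+02  2.0000e-02 -1.7372e+02]
[-0.0431721   0.02700074  0.02539366]
202 221
227 88
```

View pics/c6.png

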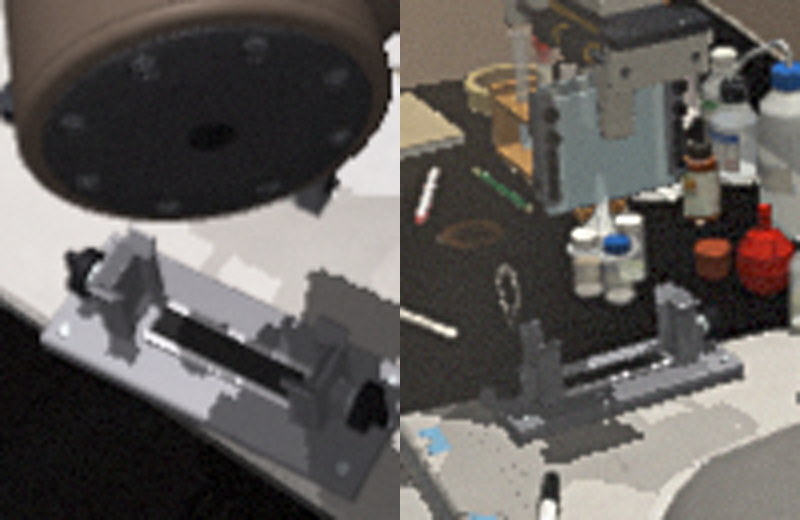

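The side crop shows the cassette hanging in the gripper above the stand, with its left bar from about (540,82) to (553,212) and its right bar from about (678,65) to (680,180). I'll compare that with the ideal upright pose to check for tilt or offset.

```bash
python3 - <<'E'
from h import *
t=np.load('pics/side2.npz');c=np.array([.5457,.2911]);y=np.radians(6.3)
L=np.array([np.cos(y),np.sin(y)]);N=np.array([np.sin(y),-np.cos(y)])
for n,k,e,z in(('L top near screw side',-.06,.011,.276),('Lbot',-.06,.011,.192),('Rtop',.06,.011,.276),('Rbot',.06,.011,.192),('glassbotL',-.046,.0,.182),('glassbotR',.046,0,.182)):
    q=proj(t,[*(c+k*L+e*N),z]); print(n,((q-[227,88])*4+[400,0]).round(0))
E
```

```text
L top near screw side [537. 107.]
Lbot [545. 214.]
Rtop [682.  74.]
Rbot [686. 178.]
glassbotL [556. 217.]
glassbotR [664. 190.]
```

Call:
send_rows:
  plan:
    - [[-0.1,0.7,1,0,0,0],[-0.2,1.6,2.5,0,0,0],[-0.3,2.4,4,0,0,0],[-0.3,2.7,5.5,0,0,0],[-0.3,2.7,7,0,0,0],[-0.3,2.7,7.5,0,0,0],[-0.3,2.7,7.5,0,0,0],[-0.3,2.7,7.5,0,0,0]]

```text
clock: 10.38
tool_pos: [0.5459, 0.3195, 0.1626]
orientation: [-180.0, -0.0, -173.7]
force: [0.1, -0.4, -1.2]
opening: 0.0097
gripper_force: 30.0
```

```bash
python3 - <<'E'
from h import *
goto([.546,0.318,.09],186.4)
E
```

```text
[ 0.01 -0.15  7.26] [-0.03 -0.   -0.05] j [  48.    19.2  -10.     0.   -60.8 -131.7] F [ 0.1 -0.4 -1.2] clk 10.3833 pos [0.5459 0.3195 0.1626] [-179.97   -0.   -173.65]
```

Call:
send_rows:
  plan:
    - [[0,-0.15,1,0,0,0],[0,-0.15,2,0,0,0],[0,-0.15,3,0,0,0],[0,-0.15,3.5,0,0,0],[0,-0.15,4,0,0,0],[0,-0.15,4.5,0,0,0],[0,-0.15,4.7,0,0,0],[0,-0.15,4.7,0,0,0]]

```text
clock: 11.05
tool_pos: [0.5457, 0.3178, 0.115]
orientation: [-180.0, -0.0, -173.7]
force: [0.1, 0.3, -3.5]
opening: 0.0096
gripper_force: 30.0
```

```bash
python3 - <<'E'
from h import *
goto([.546,0.318,.084],186.4);print(ctrl.get_obs()['moment'])
E
```

```text
[-0.03  0.02  3.1 ] [-0.03 -0.04 -0.06] j [  47.9   21.6  -13.2   -0.   -55.2 -131.5] F [ 0.1  0.3 -3.5] clk 11.05 pos [0.5457 0.3178 0.115 ] [-1.7997e+02 -4.0000e-02 -1.7366e+02]
[0.00560206 0.05244277 0.00345957]
```

Call:
send_rows:
  plan:
    - [[0,0,0.3,0,0,0],[0,0,0.6,0,0,0],[0,0,0.9,0,0,0],[0,0,1.2,0,0,0],[0,0,1.5,0,0,0],[0,0,1.5,0,0,0],[0,0,1.5,0,0,0]]

```text
clock: 11.63
tool_pos: [0.5458, 0.3179, 0.1003]
orientation: [-180.0, -0.0, -173.7]
force: [-0.8, 0.4, -2.9]
opening: 0.0099
gripper_force: 30.0
```

Call:
send_rows:
  plan:
    - [[0,0,0.2,0,0,0],[0,0,0.4,0,0,0],[0,0,0.6,0,0,0],[0,0,0.8,0,0,0],[0,0,1,0,0,0],[0,0,1.2,0,0,0],[0,0,1.2,0,0,0],[0,0,1.2,0,0,0]]

```text
clock: 12.3
tool_pos: [0.5458, 0.3179, 0.0884]
orientation: [-180.0, -0.0, -173.7]
force: [-0.1, -0.1, -2.4]
opening: 0.0102
gripper_force: 30.0
```

Call:
send_rows:
  plan:
    - [[0,0,0.1,0,0,0],[0,0,0.2,0,0,0],[0,0,0.3,0,0,0],[0,0,0.4,0,0,0],[0,0,0.5,0,0,0],[0,0,0.5,0,0,0],[0,0,0.5,0,0,0]]

```text
clock: 12.88
tool_pos: [0.5459, 0.318, 0.0835]
orientation: [-180.0, -0.0, -173.7]
force: [0.4, 0.6, -1.5]
opening: 0.0097
gripper_force: 30.0
```

Call:
send_rows:
  plan:
    - [[0,0,0.05,0,0,0],[0,0,0.1,0,0,0],[0,0,0.1,0,0,0],[0,0,0.1,0,0,0],[0,0,0.1,0,0,0]]

```text
clock: 13.3
tool_pos: [0.5459, 0.318, 0.0826]
orientation: [180.0, 0.0, -173.7]
force: [-0.1, -0.4, -2.5]
opening: 0.0097
gripper_force: 30.0
```

Call:
send_rows:
  plan:
    - [[0,0,0.05,0,0,0],[0,0,0.1,0,0,0],[0,0,0.15,0,0,0],[0,0,0.15,0,0,0],[0,0,0.15,0,0,0],[0,0,0.15,0,0,0]]

```text
clock: 13.8
tool_pos: [0.5459, 0.318, 0.081]
orientation: [-180.0, -0.0, -173.7]
force: [-0.4, -0.3, -1.8]
opening: 0.0098
gripper_force: 30.0
```

Call:
send_rows:
  plan:
    - [[0,0,0.05,0,0,0],[0,0,0.1,0,0,0],[0,0,0.1,0,0,0],[0,0,0.1,0,0,0],[0,0,0.1,0,0,0]]

```text
clock: 14.22
tool_pos: [0.5459, 0.318, 0.08]
orientation: [-180.0, -0.0, -173.7]
force: [0.5, 0.6, -2.9]
opening: 0.0099
gripper_force: 30.0
```

Call:
send_rows:
  plan:
    - [[0,0,0.05,0,0,0],[0,0,0.1,0,0,0],[0,0,0.15,0,0,0],[0,0,0.15,0,0,0],[0,0,0.15,0,0,0],[0,0,0.15,0,0,0]]

```text
clock: 14.72
tool_pos: [0.546, 0.318, 0.0789]
orientation: [180.0, 0.0, -173.7]
force: [-0.7, 0.3, 1.5]
opening: 0.0097
gripper_force: 30.0
```

Call:
send_rows:
  plan:
    - [[0,0,0.05,0,0,0],[0,0,0.1,0,0,0],[0,0,0.1,0,0,0],[0,0,0.1,0,0,0],[0,0,0.1,0,0,0]]

```text
clock: 15.13
tool_pos: [0.546, 0.3181, 0.078]
orientation: [180.0, 0.0, -173.6]
force: [-2.4, -0.7, 5.5]
opening: 0.0098
gripper_force: 30.0
```

Call:
send_rows:
  plan:
    - [[0,0,0.05,0,0,0],[0,0,0.09,0,0,0],[0,0,0.09,0,0,0],[0,0,0.09,0,0,0],[0,0,0.09,0,0,0],[0,0,0.09,0,0,0]]

```text
clock: 15.63
tool_pos: [0.546, 0.318, 0.0774]
orientation: [180.0, 0.0, -173.6]
force: [-2.8, -1.2, 7.9]
opening: 0.0096
gripper_force: 30.0
```

Call:
send_rows:
  plan:
    - [[0,0,0,0,0,0],[0,0,0,0,0,0],[0,0,0,0,0,0]]

```text
clock: 15.88
tool_pos: [0.546, 0.3181, 0.0774]
orientation: [180.0, 0.0, -173.6]
force: [-3.7, -1.3, 7.8]
opening: 0.0096
gripper_force: 30.0
```

Call:
send_rows:
  plan:
    - [[0,0,0,0,0,0],[0,0,0,0,0,0],[0,0,0,0,0,0]]

```text
clock: 16.13
tool_pos: [0.5461, 0.3181, 0.0774]
orientation: [180.0, 0.0, -173.6]
force: [-2.6, -0.8, 8.5]
opening: 0.0097
gripper_force: 30.0
```

```bash
python3 - <<'E'
from h import *
F=[]
for k in range(8):
    ctrl.snapshot('side'); o=ctrl.get_obs(); F.append(np.r_[o['force'],o['moment'],o['tool_pos'][2]*1000])
print(np.round(F,2)); print(np.mean(F,0).round(2),o['orientation'],o['clock'])
E
```

```text
[[-3.250e+00 -9.900e-01  7.680e+00 -4.500e-01  1.220e+00 -2.000e-02
   7.742e+01]
 [-3.240e+00 -1.100e+00  7.510e+00 -4.800e-01  1.230e+00 -2.000e-02
   7.741e+01]
 [-2.070e+00 -9.100e-01  7.410e+00 -4.800e-01  1.270e+00 -1.000e-02
   7.740e+01]
 [-2.910e+00 -9.400e-01  7.850e+00 -4.700e-01  1.270e+00  2.000e-02
   7.739e+01]
 [-2.670e+00 -6.200e-01  6.740e+00 -5.500e-01  1.210e+00 -0.000e+00
   7.739e+01]
 [-3.670e+00 -7.900e-01  7.230e+00 -4.400e-01  1.200e+00 -3.000e-02
   7.742e+01]
 [-3.870e+00 -7.900e-01  7.330e+00 -4.700e-01  1.250e+00  2.000e-02
   7.740e+01]
 [-3.480e+00 -1.850e+00  7.800e+00 -5.000e-01  1.220e+00 -2.000e-02
   7.740e+01]]
[-3.14e+00 -1.00e+00  7.44e+00 -4.80e-01  1.23e+00 -1.00e-02  7.74e+01] [ 1.79991561e+02  3.07793099e-02 -1.73637795e+02] 16.5333
```

```bash
python3 - <<'E'
from h import *
c=np.array([.546,.318]);y=np.radians(6.36);L=np.array([np.cos(y),np.sin(y)]);N=np.array([np.sin(y),-np.cos(y)])
def fit(t,z0):
    P=lambda k,e,z:proj(t,[*(c+k*L+e*N),z0+z])
    g=cv2.cvtColor(t['img'],cv2.COLOR_RGB2GRAY); X0,Y0=(P(-.08,0,.12).astype(int)-[10,30]); X0,Y0=max(X0,0),max(Y0,0)
    g=cv2.resize(g[Y0:Y0+120,X0:X0+100],None,fx=4,fy=4,interpolation=cv2.INTER_CUBIC)
    ls=cv2.createLineSegmentDetector().detect(g)[0][:,0]/4+[X0,Y0,X0,Y0]
    ang=lambda d:np.degrees(np.arctan2(d[1],d[0]))%180
    for n,a,b in(('top',(-.046,-.0,.1),(.046,-.0,.1)),('front top',(-.046,.005,.09),(.046,.005,.09)),('Lbar',(-.06,.011,.094),(-.06,.011,.03)),('Lbar in',(-.046,.011,.094),(-.046,.011,.03)),('Rbar',(.06,.011,.094),(.06,.011,.03)),('Rbar in',(.046,.011,.094),(.046,.011,.03))):
        A,B=P(*a),P(*b);print(n,A.round(1),B.round(1),'ang',ang(B-A).round(1))
        for l in ls:
            d=l[2:]-l[:2];m=(l[2:]+l[:2])/2;u=(B-A)/np.linalg.norm(B-A);r=m-A;off=u[0]*r[1]-u[1]*r[0];s=u@r/np.linalg.norm(B-A)
            if np.hypot(*d)>7 and abs(off)<3.5 and -.2<s<1.2 and abs((ang(d)-ang(B-A)+90)%180-90)<12: print('   off %.1f s %.2f len %.0f dang %.1f'%(off,s,np.hypot(*d),(ang(d)-ang(B-A)+90)%180-90))
c=np.array([.5457,.2911]);print('hang');fit(np.load('pics/side2.npz'),.182)
c=np.array([.546,.318]);print('now');fit(snap('side','side3'),.0232)
E
```

```text
hang
top [263.7 110.6] [291.5 104.4] ang 167.4
front top [264.7 114.4] [292.4 108.1] ang 167.2
Lbar [261.2 114.7] [262.8 135.2] ang 85.5
   off 2.2 s 0.60 len 9 dang 4.3
   off -1.5 s 0.82 len 8 dang 1.1
Lbar in [265.5 113.7] [267.1 134.2] ang 85.7
   off 0.2 s 0.85 len 13 dang 0.5
   off 2.9 s 0.86 len 8 dang 0.8
Rbar [297.4 106.5] [298.2 126.5] ang 87.7
Rbar in [293.3 107.4] [294.2 127.5] ang 87.4
   off 0.8 s 0.25 len 8 dang 2.3
   off 0.5 s 0.98 len 8 dang 3.6
now
top [264.6 156.3] [290.6 149.4] ang 165.1
   off -1.2 s 1.14 len 18 dang 0.1
front top [265.5 159.8] [291.5 152.8] ang 164.9
Lbar [262.2 160.5] [263.7 178.7] ang 85.3
Lbar in [266.3 159.4] [267.7 177.6] ang 85.6
   off -0.0 s 0.92 len 11 dang -0.8
Rbar [296.2 151.3] [297.  169.2] ang 87.5
Rbar in [292.3 152.3] [293.2 170.3] ang 87.2
   off 0.1 s 0.74 len 18 dang 0.5
```

The cassette measures upright to within about 1° and is centred between the posts. The wrist force of 7.4 N plus about 2.8 N of cassette weight puts roughly 10 N on the gasket. I'll ease the side load and press slightly further.

Call:
send_rows:
  plan:
    - [[0.05,0,0,0,0,0],[0.05,0,0.02,0,0,0],[0.05,0,0.05,0,0,0],[0.05,0,0.05,0,0,0],[0.05,0,0.05,0,0,0]]

```text
clock: 17.0
tool_pos: [0.546, 0.3181, 0.0772]
orientation: [180.0, 0.1, -173.6]
force: [-2.0, -0.7, 8.0]
opening: 0.0098
gripper_force: 30.0
```

```bash
cat > f.py <<'E'
from h import *
F=[]
for k in range(8):
    ctrl.snapshot('side'); o=ctrl.get_obs(); F.append(np.r_[o['force'],o['moment'],o['tool_pos']*1000])
print(np.mean(F,0).round(2),o['opening'],o['gripper_force'],o['clock'])
E
python3 f.py
```

```text
[ -1.92  -1.49   8.2   -0.71   0.82  -0.   545.97 318.07  77.19] 0.01000700031167794 29.997715651988983 17.4
```

Call:
send_rows:
  plan:
    - [[0.03,0,0.02,0,0,0],[0.05,0,0.05,0,0,0],[0.05,0,0.05,0,0,0],[0.05,0,0.05,0,0,0],[0.05,0,0.05,0,0,0],[0.05,0,0.05,0,0,0]]

```text
clock: 17.9
tool_pos: [0.5459, 0.3181, 0.077]
orientation: [180.0, 0.1, -173.6]
force: [-0.8, -1.2, 8.9]
opening: 0.01
gripper_force: 30.0
```

```bash
python3 f.py; python3 f.py
```

```text
[-8.5000e-01 -1.7400e+00  8.9300e+00 -9.0000e-01  4.2000e-01 -2.0000e-02
  5.4590e+02  3.1808e+02  7.6980e+01] 0.010267860760445759 29.99873846769333 18.3
[-9.4000e-01 -2.2400e+00  8.8000e+00 -9.2000e-01  4.1000e-01 -1.0000e-02
  5.4589e+02  3.1808e+02  7.6980e+01] 0.009845416956244864 29.998758137226105 18.7
```

The push is steady: 8.9 N at the wrist plus about 2.9 N of weight gives about 11.8 N on the gasket, with little side load. Handing in.

```bash
python3 -c "
from plant import ctrl
print(ctrl.close_job())"
```

```text
the job is handed in; nothing more can be done
None
```

The wide cassette is upright between the stand's guide posts, still gripped and pressed on the gasket with about 12 N (worked out from the wrist force plus the cassette's weight), and the job was handed in at about 19 s.

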